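# Reset the labelling jig's end stop and lay the tall tin on its rollers

## Robot

A 6-joint arm with a two-finger parallel gripper is mounted at the origin on the work surface. World frame = base frame: x ahead of the robot, y to its left, z up, the work surface at z = 0. Lengths are in mm, angles in rad, forces in N, time in s.
With the tool pointing down it reaches from about 400 to 925 mm from the base axis. Payload 12.5 kg.
Tool frame: the origin (TCP) lies at the very end of the fingers, on their centre line; the grasp point (between the pads) lies 19 mm behind it; z points along the fingers, y is the direction in which the jaws open and shut (so a half turn about z gives the same grasp; the last joint's range is limited). The gripper opens to 95 mm and grips with 3 to 60 N. Pads are 20 mm wide; open, the fingers measure 119 mm over their backs; the gripper's body (75 mm by 180 mm) begins 59 mm behind the grasp point.
Start: joints at [1.047, 0.491, 1.559, -0, 1.092, -0.106], TCP at [253.58, 571.265, 214.661] pointing down, gripper open.
Joint ranges: [-3.1, 3.1], [-0.84, 2.19], [0.05, 2.79], [-1.13, 4.28], [0.06, 2.93], [-2.69, 2.69]. Speed limits (rad/s): [2.22, 2.22, 2.79, 3.14, 3.14, 3.14].

## Interface

Orientations are given as [roll, pitch, yaw] about the fixed x, y, z axes, in that order (R = Rz(yaw) Ry(pitch) Rx(roll)).
In Python, from cell import env gives the robot as it stands. The module is installed in compiled form; this text tells all that it offers.
- The arm moves only by the tool arm_command, never from a script. Its argument "deltas" is a list that holds one entry, the list of rows, each a list of 5 numbers: the closure, from 0 (fully open) to 1 (shut), then the shift along the world's x, y, z as a fraction of full scale, then the turn about the world's z as a fraction of full scale. In form: [[[grip, dx, dy, dz, twist], ...]]. A call has 1 to 12 rows; each row shifts and turns the pose as measured when the row begins; what a row does not reach is not made up. Full scale, the value 1, is 100 mm for a shift and pi/4 rad for a turn. A row lasts 1/12 s, in which the tool goes at most 41.7 mm and 7.16 degrees, less where a joint would pass 70% of its speed; a pose out of reach is approached as far as the arm can. A call with a number of a shift or a turn outside -1 to 1 is refused whole. A call with a gripper value outside its range is refused whole. The fingers move at their own pace and stop on an object; the grip force is fixed at half the most. Time passes only in rows, so rows that do not move let the fingers close. It gives the time, the measured TCP pose, the force and the opening at its end, in the units of the state.
- env.state(): the state, without advancing time (a new reading comes with each control period).
- env.read_camera(name): name is "scene" or "top"; returns a dict with "frame" (420x560x3 uint8, red, green, blue), "fx", "fy", "cx", "cy" (pixels), "R" (3x3) and "t" (3): a world point X has camera coordinates R X + t. Camera axes: x right, y down, z forward; pixel columns grow to the right and rows downward; lengths in mm; the calibration is good to about 2 mm. A picture is of the moment at which its call begins. There is no depth.
- env.job_done(): hands the job in, once; it reports no verdict.
The state is a dict: "t": time; "joints": joint angles; "qvel": joint speeds; "tau": joint torques, N m; "eef_pos": TCP position; "tcp_rot": TCP orientation; "ft_force": force on the tool from outside, world axes, zero at the start; "moment": the same for the moment, N m; "opening": opening from 0.0 (shut) to 1.0 (fully open).
Only numpy, scipy, OpenCV 4.12 (cv2) and the standard library are available. Lean on these libraries where they do the work, as an engineer would, in place of code of your own. Each camera call takes 0.05 s, during which the arm holds its last target.

## Task

The hand labelling jig is still set for the short tins. Pull its spring plunger up, slide the end stop two holes further out along the rail to the third hole, and let the plunger drop fully home there; then lay the tall tin gently on its side on the rollers, between the fixed end plate and the end stop, either way round. Let go of everything and leave the other things on the table where they are.

Things in the scene. Friction and masses are not known exactly. Their poses are not given: they have to be found in the camera images.
- jig: Hand labelling jig, fixed on the table: base plate 170 (x) by 278 mm (y), top 14 mm up. Origin at table height, 10 mm off the plate's middle towards its -y end; y runs along the rollers, z up, -x side faces the robot at yaw 0. At x = +45 mm a square steel rail runs along y, y = -105 to +138 mm, 25 mm wide, top 45 mm up, with 10-mm holes in its top at y = +5, +35, +65, +95 mm.
- end_plate (a point): Middle of the upper edge of the fixed end plate's inner face, 64 mm up, at the rollers' -y end (jig x = -30, y = -105 mm). The plate is 62 mm wide, 8 mm thick; axes as the jig's.
- end_stop (a joint): Travel of the end stop along the rail towards the jig's +y (m): 0 over the first hole, where it starts locked; 0.030, 0.060, 0.090 over the next ones; 1 mm play when locked, 1.5 N friction when free. Steel sleeve 37 (x) by 52 mm (y), top 51 mm up, whose flat stop arm (50 to 70 mm up) reaches over both rollers; the arm's face, 30 mm from the knob's axis, is 80 mm from the end plate at 0, 140 mm at 0.060.
- plunger (a joint): How far the spring plunger is pulled up (m): 0 fully home, 0.014 fully pulled. Its 8-mm round-nosed pin is clear of the hole from 0.008, and rests there on the rail if let go between holes. The spring returns it by itself: about 5.5 N at 0, 9.5 N fully pulled.
- plunger_knob (a point): Grip point on the axis of the plunger's black knob (26 mm in diameter, from 13 mm below to 9 mm above this point; below it a collar 19 mm in diameter). The knob sits on top of the sleeve, moves with it, and rises straight up as it is pulled. At rest the point is 79 mm above the table; the sleeve's top is 28 mm lower.
- third_hole (a point): Centre of the mouth of the third hole in the rail, level with the rail's top; axes as the jig's. The plunger's axis must come over it.
- cradle_mid (a point): Where the middle of the tall tin must come to lie: 69 mm above the table, midway between end plate and end stop at the third hole; axes as the jig's (y along the rollers). The two free-turning rollers lie 33 mm lower, 15 mm to either side in x: steel shafts with rubber wheels 20 mm in diameter, tops 46 mm above the table.
- tall_tin_mid (a point): Middle (half-way up, on its axis) of the tall tin: plain closed metal tin, 52 mm in diameter, 120 mm tall, 0.15 to 0.31 kg, standing upright on the table. Its z axis runs along the tin towards the lid.
- short_tin_a_mid (a point): Bystander: middle of a short tin, 52 mm in diameter, 56 mm tall, standing near the tall tin.
- short_tin_b_mid (a point): Bystander: middle of another short tin, 52 mm in diameter, 56 mm tall.
- label_roll: Bystander: roll of blank paper labels lying flat, 84 mm across, 30 mm high; origin under its centre.
- scraper: Bystander: steel bench scraper lying flat, about 100 by 130 mm, 20 mm high; origin at table height under the blade.
- spatula: Bystander: spatula, 250 mm long, lying flat; origin at its middle.
- bowl: Bystander: steel bowl, 110 mm across, 50 mm high; origin under its centre.
- mould: Bystander: clear mould tray with chocolates, 135 by 250 by 24 mm; origin under its centre.
Things that resemble listed ones, but are neither listed nor needed, are in the scene too. Leave any purple or red look-alike of the part that bears tall_tin_mid alone.

How it is judged (in metres and radians):
On the way, in this order (a step that is already met when the one before it is completed fails the run):
1. the plunger is pulled up, clear of its hole (value of joint plunger above 0.007 m), for 0.1 s.
2. the end stop stands at the third hole with the plunger dropped home (value of joint end_stop between 0.057 and 0.063 m and value of joint plunger below 0.0025 m), for 0.3 s.
At the end, for the whole second after the job is handed in: The end stop is at the third hole (3 mm) with the plunger home (2.5 mm); the tall tin lies at rest on both rollers between end plate and stop: its middle within 8 mm across and in height, 15 mm along, of cradle_mid, its axis within 0.12 rad of the rollers' (all of step 2 and x of tall_tin_mid in the frame of cradle_mid between -0.008 and 0.008 m and y of tall_tin_mid in the frame of cradle_mid between -0.015 and 0.015 m and z of tall_tin_mid in the frame of cradle_mid between -0.008 and 0.008 m and angle between the z axis of tall_tin_mid and the y axis of jig, either way round below 0.12 rad and linear speed of tall_tin below 0.03 m/s and velocity of joint end_stop below 0.01 m/s); the robot touches nothing.
It fails at once if the tall tin is dropped or knocked over (moves faster than 0.5 m/s while not held) (linear speed of tall_tin above 0.5 m/s and contact force between the fingers and tall_tin below 0.05 N).
It fails at once if a short tin is shifted by more than 30 mm (distance of any of short_tin_a_mid, short_tin_b_mid from where it was at the start of the episode above 0.03 m).
It fails at once if the label roll, bowl or mould tray is shifted by more than 30 mm (distance of any of label_roll, bowl, mould from where it was at the start of the episode above 0.03 m).
It fails at once if the scraper or spatula is shifted by more than 30 mm (distance of any of scraper, spatula from where it was at the start of the episode above 0.03 m).
It also fails if it takes over 54 s, if anything falls off the work surface, if the arm or the gripper's body presses on something with over 40 N, if the wrist force passes 120 N, or if a joint passes its speed limit or range.

## Working session

There is one attempt and no reset: what is moved stays moved. The work goes in short steps, Python scripts to look and compute and a tool call to move; the robot and the scene stay as the last step left them, time stands still between calls to the robot, and variables do not carry over. Pictures are saved under pics/ and viewed, and the job is handed in when it is done.

Besides the shell and the picture viewer there is one more tool, called after ">>>" by a JSON object that holds its "op" and its "data", one argument or row to a line. arm_command: Moves the arm, as the interface text tells. Its arguments: {"type":"object","properties":{"deltas":{"type":"array","items":{"type":"array","items":{"type":"array","items":{"type":"number","minimum":-1,"maximum":1}}}}},"required":["deltas"]}

```bash
mkdir -p pics; python3 - <<'E'
from cell import env
import cv2
s=env.state();print(s)
for n in("scene","top"):
    c=env.read_camera(n);print(n,c["fx"],c["fy"],c["cx"],c["cy"],c["R"],c["t"])
    cv2.imwrite(f"pics/{n}0.png",cv2.resize(c["frame"][:,:,::-1],(800,600),interpolation=cv2.INTER_CUBIC))
    cv2.imwrite(f"pics/{n}0raw.png",c["frame"][:,:,::-1])
E
```

```text
{'t': 0.0, 'joints': array([ 1.04738452e+00,  4.91544423e-01,  1.55949084e+00, -1.15806806e-05,
        1.09169234e+00, -1.05571219e-01]), 'qvel': array([ 0.00045401, -0.00089391,  0.00093842, -0.0001049 , -0.00089302,
       -0.00050172]), 'tau': array([-1.72152089e-03, -6.12676692e+01, -2.58177406e+01,  6.91392459e-02,
        4.84309229e-02, -1.26349960e-04]), 'eef_pos': array([253.45046871, 571.01580255, 214.05690111]), 'tcp_rot': array([-3.14046294e+00, -1.09381668e-04,  2.72375734e+00]), 'ft_force': array([-0.71955002, -1.31222273, -0.24106152]), 'moment': array([ 0.0478295 , -0.02160295,  0.00817226]), 'opening': 1.00009380808247}
scene 387.00762526065364 387.00762526065364 284.2853119466343 217.32772186169865 [[-0.85214572  0.52321082 -0.0099052 ]
 [ 0.30203264  0.47628257 -0.82579125]
 [-0.42734524 -0.70668618 -0.5638889 ]] [ 498.03944038 -103.80957141 1388.96002137]
top 510.7495086870568 510.7495086870568 274.5108874920108 209.61525627613463 [[-4.28042015e-03 -9.99990806e-01  2.57575691e-04]
 [-9.82313625e-01  4.15653589e-03 -1.87196860e-01]
 [ 1.87194069e-01 -1.05430132e-03 -9.82322386e-01]] [   1.69669861  587.56615127 1235.49544872]
```

View pics/scene0.png

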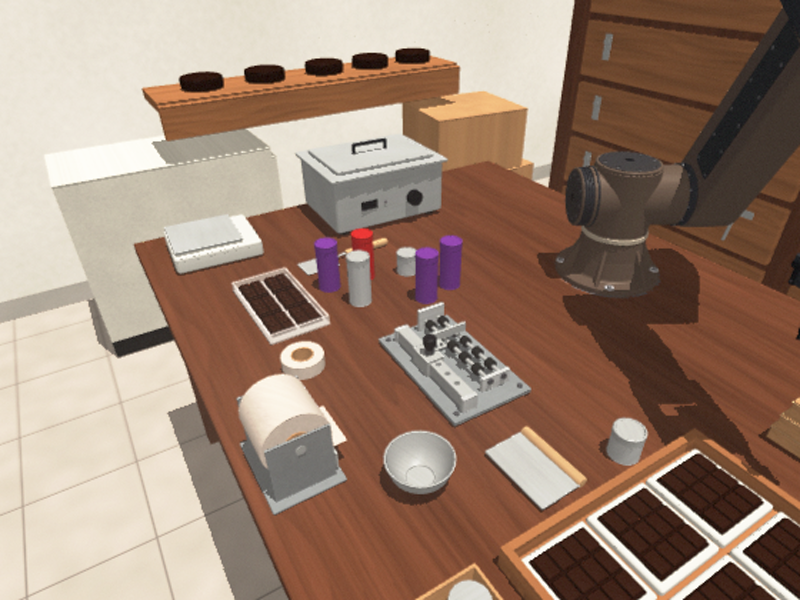

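View pics/top0.png

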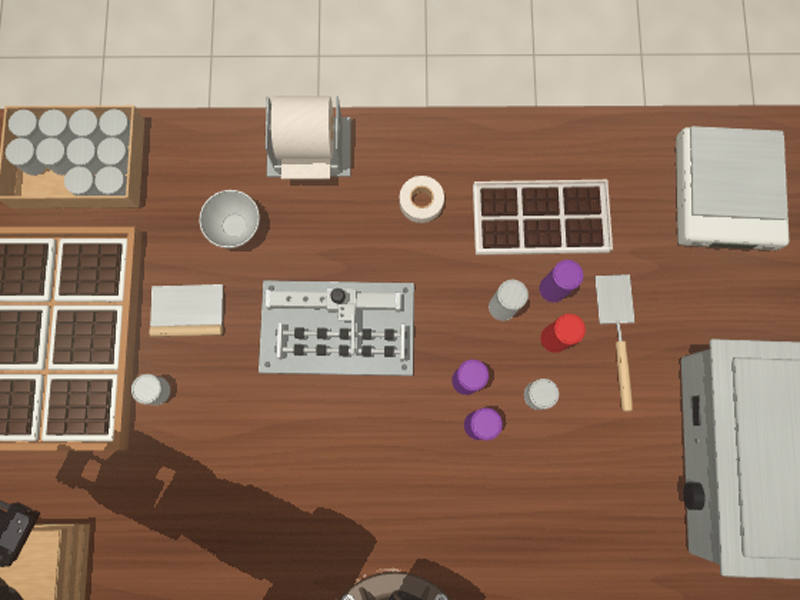

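The top view shows the jig at about yaw 0 (knob near 338,296, holes running left toward +y). The grey tall tin is near (512,290), between purple and red look-alikes. I'll zoom in to measure.

```bash
python3 - <<'E'
import cv2
a=cv2.imread("pics/top0raw.png")
c=a[185:275,170:300];cv2.imwrite("pics/jig.png",cv2.resize(c,None,fx=6,fy=6,interpolation=cv2.INTER_CUBIC))
c=a[170:320,300:460];cv2.imwrite("pics/tins.png",cv2.resize(c,None,fx=4,fy=4,interpolation=cv2.INTER_CUBIC)[:600])
b=cv2.imread("pics/scene0raw.png")
c=b[200:300,255:380];cv2.imwrite("pics/jigs.png",cv2.resize(c,None,fx=6,fy=6,interpolation=cv2.INTER_CUBIC))
c=b[150:220,200:340];cv2.imwrite("pics/tinss.png",cv2.resize(c,None,fx=5,fy=5,interpolation=cv2.INTER_CUBIC))
E
```

```text
(no output)
```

View pics/jig.png

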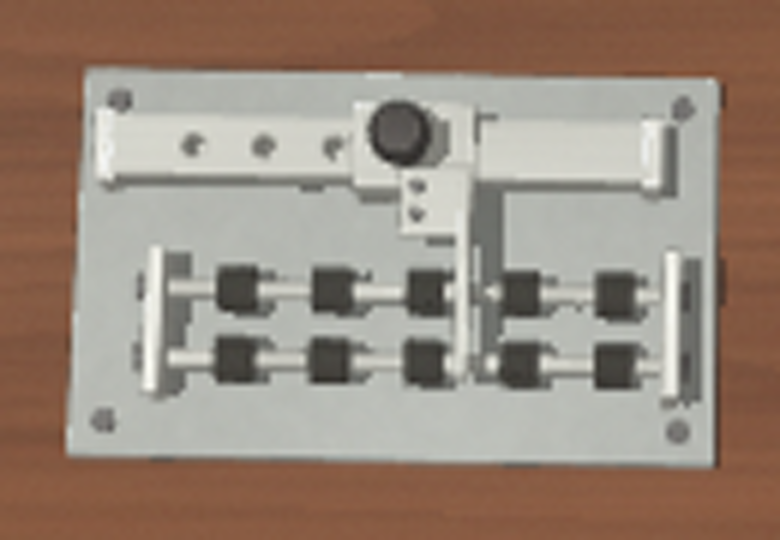

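View pics/tins.png

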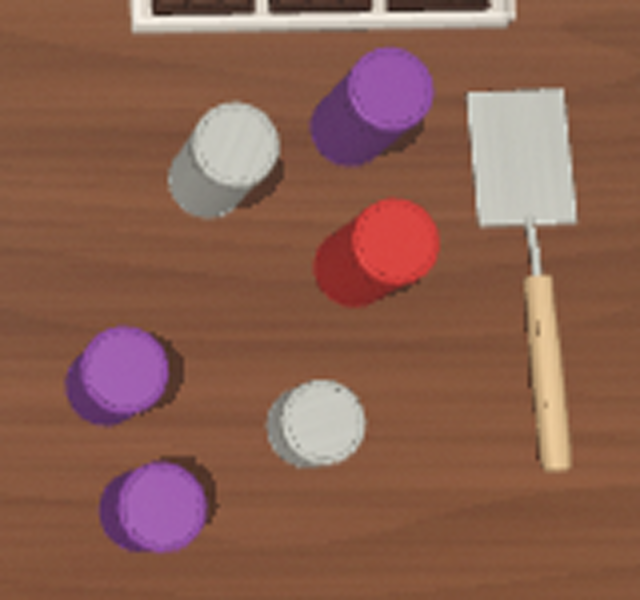

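View pics/jigs.png

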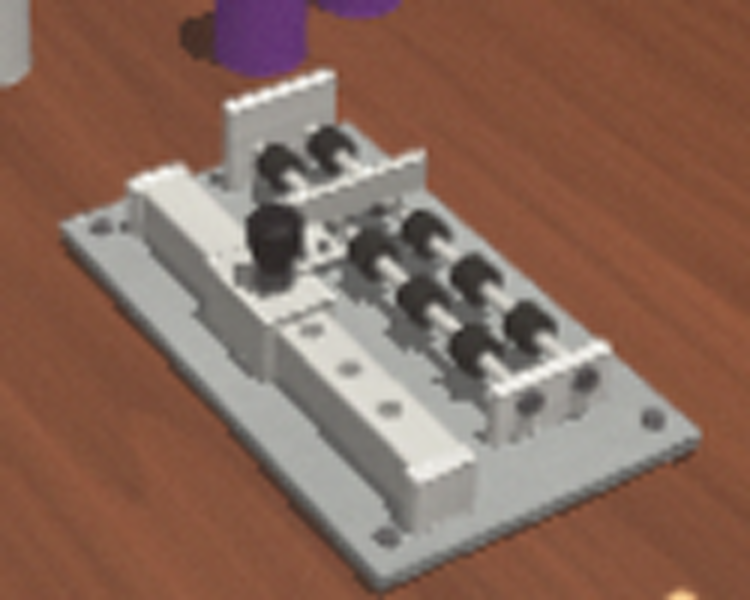

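View pics/tinss.png

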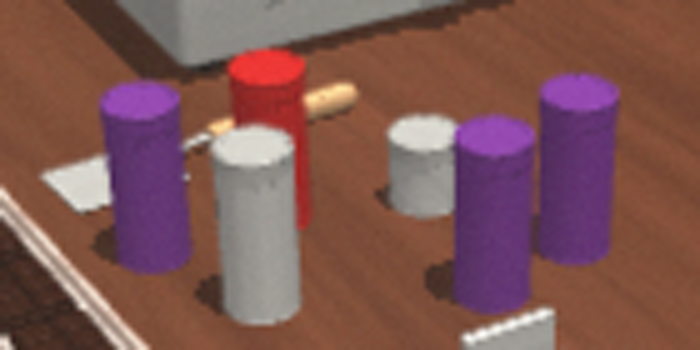

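```bash
cat > h.py <<'E'
import numpy as np,cv2
CAM={"top":dict(f=510.7495086870568,cx=274.5108874920108,cy=209.61525627613463,R=np.array([[-4.28042015e-03,-9.99990806e-01,2.57575691e-04],[-9.82313625e-01,4.15653589e-03,-1.87196860e-01],[1.87194069e-01,-1.05430132e-03,-9.82322386e-01]]),t=np.array([1.69669861,587.56615127,1235.49544872])),
"scene":dict(f=387.00762526065364,cx=284.2853119466343,cy=217.32772186169865,R=np.array([[-0.85214572,0.52321082,-0.0099052],[0.30203264,0.47628257,-0.82579125],[-0.42734524,-0.70668618,-0.5638889]]),t=np.array([498.03944038,-103.80957141,1388.96002137]))}
def ray(cam,u,v,z):
    c=CAM[cam];d=c["R"].T@np.array([(u-c["cx"])/c["f"],(v-c["cy"])/c["f"],1]);o=-c["R"].T@c["t"]
    return o+d*(z-o[2])/d[2]
def crop(cam,p,s,off,z): return ray(cam,(p[0]+.5)/s-.5+off[0],(p[1]+.5)/s-.5+off[1],z)
def proj(cam,X):
    c=CAM[cam];q=c["R"]@np.array(X,float)+c["t"];return np.array([c["f"]*q[0]/q[2]+c["cx"],c["f"]*q[1]/q[2]+c["cy"]])
E
python3 - <<'E'
from h import *
np.set_printoptions(precision=1,suppress=True)
P=[crop("top",p,6,(170,185),14) for p in [(86,68),(719,79),(716,466),(68,457)]]
print(*P);m=np.mean(P,0);print("mid",m)
d=P[0]-P[1]+P[3]-P[2];yaw=np.arctan2(-d[0],d[1]);e=P[0]-P[3]+P[1]-P[2];yaw2=np.arctan2(e[1],e[0]);print(yaw,yaw2)
P2=[crop("scene",p,6,(255,200),14) for p in [(62,222),(380,582),(700,440)]];print("scene",*P2)
O=m-10*np.array([-np.sin(yaw),np.cos(yaw),0]);print("origin",O)
print("knob top",crop("top",(399,132),6,(170,185),88))
for y,p in [(35,(334,147)),(65,(263,146)),(95,(192,145))]: print("hole",y,crop("top",p,6,(170,185),45))
for y,p in [(35,(312,331)),(65,(348,369)),(95,(390,408))]: print("holeS",y,crop("scene",p,6,(255,200),45))
print("knobS",crop("scene",(277,216),6,(255,200),88))
for n,p,z in [("tall",(235,145),120),("purpleR",(391,89),120),("red",(396,242),120),("p2",(125,370),120),("p3",(162,507),120),("sh",(323,422),56)]:
    print(n,crop("top",p,4,(300,170),z))
print("tallS",crop("scene",(254,146),5,(200,150),120), "redS",crop("scene",(267,68),5,(200,150),120))
E
```

```text
[633.1 236.7  14. ] [627.  -40.1  14. ] [458.1 -37.1  14. ] [463.2 239.4  14. ]
mid [545.3  99.7  14. ]
-0.020059957490500817 -0.016809162270695507
scene [628.3 -37.2  14. ] [637.  241.6  14. ] [470.8 246.9  14. ]
origin [545.1  89.7  14. ]
knob top [589.4  93.9  88. ]
hole 35 [591.5 124.7  45. ]
hole 65 [592.  154.9  45. ]
hole 95 [592.6 185.1  45. ]
holeS 35 [593.  127.1  45. ]
holeS 65 [594.2 156.4  45. ]
holeS 95 [593.6 186.3  45. ]
knobS [591.7  96.2  88. ]
tall [ 583.6 -202.3  120. ]
purpleR [ 617.6 -297.7  120. ]
red [ 524.3 -296.   120. ]
p2 [ 448.9 -132.8  120. ]
p3 [ 369.4 -152.3  120. ]
sh [ 421.9 -261.2   56. ]
tallS [ 585.6 -198.5  120. ] redS [ 527.9 -290.9  120. ]
```

>>> {"op": "arm_command", "data": {
  "deltas": [
    [[0.3, 0.225, -0.317, -0.03, -0.1], [0.3, 0.225, -0.317, -0.03, -0.125], [0.3, 0.225, -0.317, -0.03, -0.125], [0.3, 0.225, -0.317, -0.03, -0.125], [0.3, 0.225, -0.317, -0.03, -0.125], [0.3, 0.225, -0.317, -0.03, -0.125], [0.3, 0.225, -0.317, -0.03, -0.125], [0.3, 0.225, -0.317, -0.03, -0.125], [0.3, 0.225, -0.317, -0.03, -0.125], [0.3, 0.225, -0.317, -0.03, -0.125], [0.3, 0.225, -0.317, -0.03, -0.125], [0.3, 0.225, -0.317, -0.03, -0.125]]
  ]
}}

```text
t: 1.1
eef_pos: [526.2, 176.9, 173.9]
tcp_rot: [-3.138, -0.001, 1.525]
ft_force: [0.4, 0.1, 0.4]
opening: 0.704
```

>>> {"op": "arm_command", "data": {
  "deltas": [
    [[0.3, 0.22, -0.27, -0.15, 0.033], [0.3, 0.22, -0.27, -0.15, 0], [0.3, 0.1, -0.15, -0.1, 0], [0.3, 0, 0, 0, 0], [0.3, 0, 0, 0, 0]]
  ]
}}

```text
t: 1.52
eef_pos: [585.6, 96.8, 130.5]
tcp_rot: [-3.137, -0.0, 1.536]
ft_force: [0.1, 0.6, 0.3]
opening: 0.702
```

>>> {"op": "arm_command", "data": {
  "deltas": [
    [[0.3, 0.054, -0.015, -0.2, 0.018], [0.3, 0, 0, -0.1, 0], [0.3, 0, 0, 0, 0]]
  ]
}}

```text
t: 1.77
eef_pos: [590.0, 97.1, 100.8]
tcp_rot: [-3.138, -0.001, 1.551]
ft_force: [-1.4, -0.5, 0.5]
opening: 0.704
```

```bash
python3 - <<'E'
from cell import env
import cv2
for n,(y0,y1,x0,x1) in {"scene":(180,300,240,400),"top":(150,270,180,340)}.items():
    a=env.read_camera(n)["frame"][:,:,::-1]
    cv2.imwrite(f"pics/{n}1.png",cv2.resize(a[y0:y1,x0:x1],None,fx=5,fy=5,interpolation=cv2.INTER_CUBIC))
print(env.state()["eef_pos"],env.state()["tcp_rot"])
E
```

```text
[590.59317613  97.23036101 102.20536736] [-3.13937235e+00 -7.45421085e-04  1.55106036e+00]
```

View pics/scene1.png

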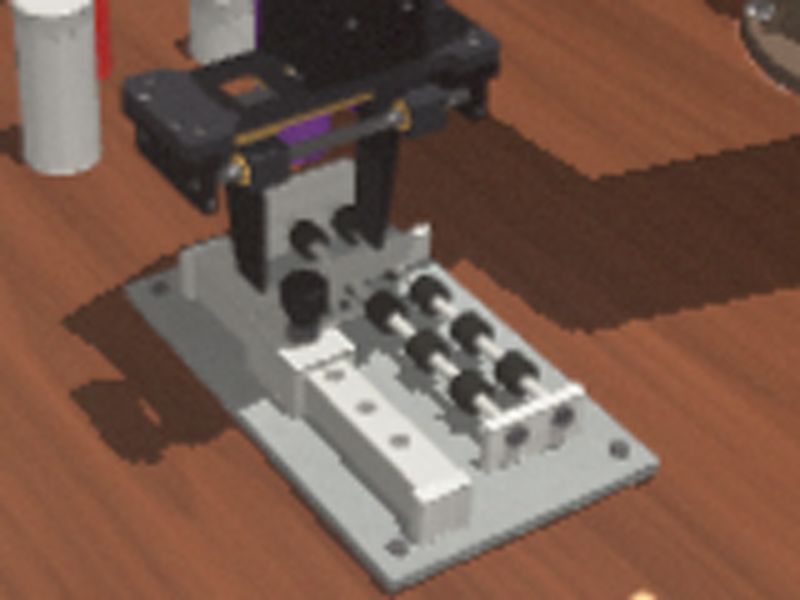

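View pics/top1.png

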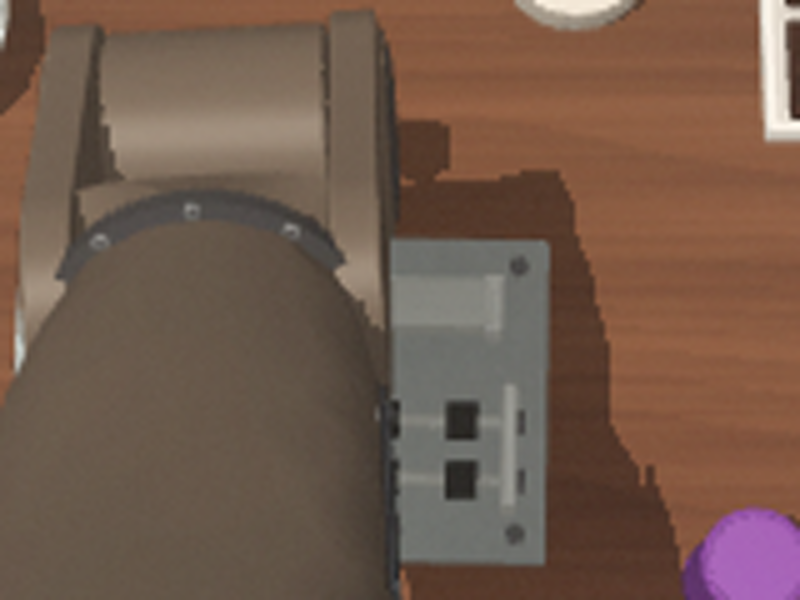

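The scene view shows the open fingers on either side of the knob: fingertips near (255,285) and (375,245), knob at (303,297). Descending.

>>> {"op": "arm_command", "data": {
  "deltas": [
    [[0.3, 0, -0.018, -0.2, 0], [0.3, 0, 0, -0.15, 0], [0.3, 0, 0, 0, 0]]
  ]
}}

```text
t: 2.12
eef_pos: [591.1, 97.7, 70.4]
tcp_rot: [3.138, -0.001, 1.553]
ft_force: [0.1, 0.1, 0.2]
opening: 0.703
```

>>> {"op": "arm_command", "data": {
  "deltas": [
    [[0.3, 0, -0.024, -0.05, 0], [0.3, 0, 0, 0, 0], [0.3, 0, 0, 0, 0]]
  ]
}}

```text
t: 2.37
eef_pos: [591.5, 96.3, 67.9]
tcp_rot: [3.136, -0.001, 1.554]
ft_force: [0.2, -0.4, -0.4]
opening: 0.7
```

>>> {"op": "arm_command", "data": {
  "deltas": [
    [[0.3, 0, -0.01, -0.04, 0], [0.3, 0, 0, 0, 0], [1, 0, 0, 0, 0], [1, 0, 0, 0, 0], [1, 0, 0, 0, 0], [1, 0, 0, 0, 0], [1, 0, 0, 0, 0], [1, 0, 0, 0, 0]]
  ]
}}

```text
t: 3.03
eef_pos: [592.4, 95.3, 66.2]
tcp_rot: [3.132, -0.002, 1.554]
ft_force: [0.1, -0.0, 1.3]
opening: 0.336
```

>>> {"op": "arm_command", "data": {
  "deltas": [
    [[1, 0, 0, 0, 0], [1, 0, 0, 0, 0], [1, 0, 0, 0, 0], [1, 0, 0, 0, 0]]
  ]
}}

```text
t: 3.37
eef_pos: [592.8, 95.3, 66.2]
tcp_rot: [3.132, -0.002, 1.554]
ft_force: [1.8, 0.2, 0.4]
opening: 0.267
```

>>> {"op": "arm_command", "data": {
  "deltas": [
    [[1, 0, 0, 0.05, 0], [1, 0, 0, 0.05, 0], [1, 0, 0, 0.03, 0], [1, 0, 0, 0, 0], [1, 0, 0, 0, 0]]
  ]
}}

```text
t: 3.78
eef_pos: [592.7, 95.3, 78.7]
tcp_rot: [3.133, -0.002, 1.554]
ft_force: [4.4, 0.2, -9.8]
opening: 0.268
```

>>> {"op": "arm_command", "data": {
  "deltas": [
    [[1, 0.002, 0.12, 0, 0], [1, 0.002, 0.15, 0, 0], [1, 0.002, 0.15, 0, 0], [1, 0.002, 0.1, 0, 0], [1, 0, 0, 0, 0], [1, 0, 0, 0, 0]]
  ]
}}

```text
t: 4.28
eef_pos: [593.9, 147.6, 77.5]
tcp_rot: [3.133, 0.0, 1.554]
ft_force: [3.7, -2.1, -8.7]
opening: 0.268
```

>>> {"op": "arm_command", "data": {
  "deltas": [
    [[1, 0, 0.05, 0.01, 0], [1, 0, 0.025, 0, 0], [1, 0, 0, 0, 0], [1, 0, 0, 0, 0]]
  ]
}}

```text
t: 4.62
eef_pos: [594.0, 153.7, 78.1]
tcp_rot: [3.133, 0.001, 1.553]
ft_force: [3.2, 2.7, -9.3]
opening: 0.265
```

>>> {"op": "arm_command", "data": {
  "deltas": [
    [[1, 0, 0.017, 0, 0], [1, 0, 0, 0, 0], [1, 0, 0, -0.03, 0], [1, 0, 0, -0.03, 0], [1, 0, 0, -0.03, 0], [1, 0, 0, 0, 0]]
  ]
}}

```text
t: 5.12
eef_pos: [594.1, 154.7, 68.6]
tcp_rot: [3.133, 0.0, 1.552]
ft_force: [2.7, 0.3, -6.5]
opening: 0.266
```

>>> {"op": "arm_command", "data": {
  "deltas": [
    [[1, 0, 0, -0.02, 0], [1, 0, 0, -0.01, 0], [1, 0, 0, 0, 0], [0.3, 0, 0, 0, 0], [0.3, 0, 0, 0, 0], [0.3, 0, 0, 0, 0], [0.3, 0, 0, 0, 0], [0.3, 0, 0, 0, 0], [0.3, 0, 0, 0, 0], [0.3, 0, 0, 0.2, 0], [0.3, 0, 0, 0.4, 0], [0.3, 0, 0, 0.4, 0]]
  ]
}}

```text
t: 6.12
eef_pos: [589.5, 153.8, 162.4]
tcp_rot: [-3.135, 0.003, 1.552]
ft_force: [0.8, 0.6, 0.5]
opening: 0.695
```

>>> {"op": "arm_command", "data": {
  "deltas": [
    [[0.1, 0, -0.38, 0.15, 0], [0.1, 0, -0.38, 0.1, 0], [0.1, 0, -0.38, 0, 0], [0.1, 0, -0.38, 0, 0], [0.1, 0, -0.38, 0, 0], [0.1, 0, -0.38, 0, 0], [0.1, 0, -0.38, 0, 0], [0.1, 0, -0.38, 0, 0], [0.1, 0, -0.3, 0, 0], [0.1, 0, 0, 0, 0], [0.1, 0, 0, 0, 0]]
  ]
}}

```text
t: 7.03
eef_pos: [589.0, -194.1, 199.9]
tcp_rot: [3.131, 0.003, 1.556]
ft_force: [-0.2, 0.4, 0.4]
opening: 0.903
```

```bash
python3 - <<'E'
from cell import env
import cv2
for n,(y0,y1,x0,x1) in {"scene":(140,300,200,400),"top":(150,270,160,320)}.items():
    a=env.read_camera(n)["frame"][:,:,::-1]
    f=4 if n=="scene" else 5
    cv2.imwrite(f"pics/{n}2.png",cv2.resize(a[y0:y1,x0:x1],None,fx=f,fy=f,interpolation=cv2.INTER_CUBIC))
print(env.state()["eef_pos"],env.state()["tcp_rot"])
E
```

```text
[ 589.1913013  -192.73954907  199.92751591] [3.13079013 0.00321581 1.55790146]
```

View pics/scene2.png

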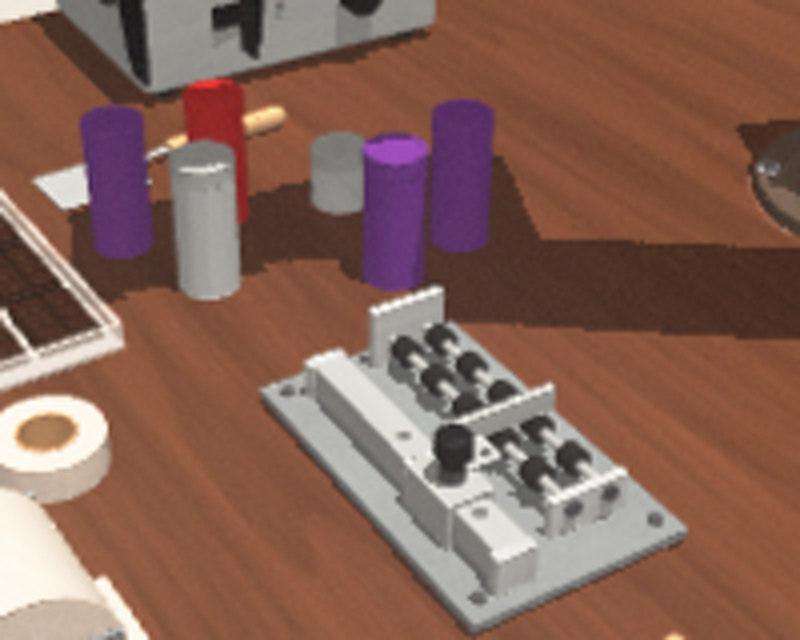

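View pics/top2.png

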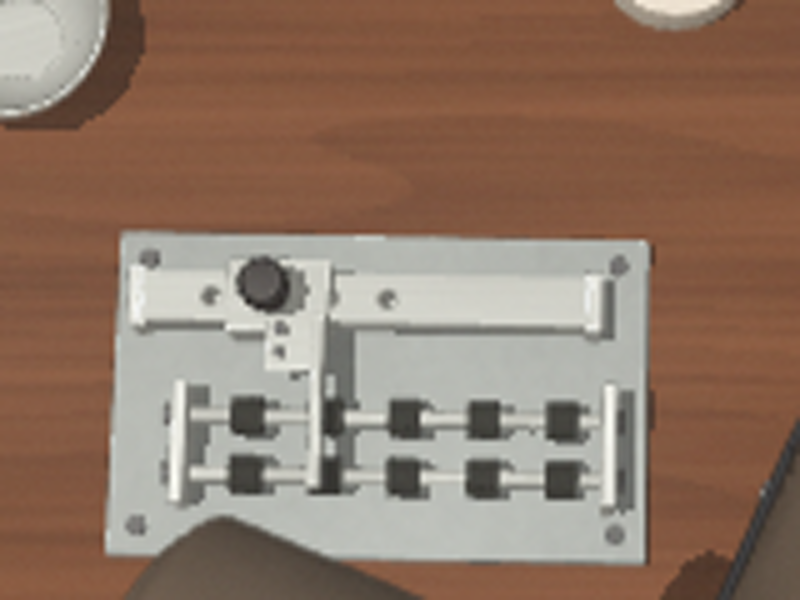

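The stop now sits over the third hole, with the fourth hole visible at (210,295) and the knob at (264,283) in the top crop. I'll check that the plunger is home with a two-view position, and re-measure the end plate and tin.

```bash
python3 - <<'E'
from h import *
np.set_printoptions(precision=1,suppress=True)
k=crop("top",(264,283),5,(160,150),88);print("knob",k)
for z in(88,98):print(z,crop("scene",(455,434),4,(200,140),z))
print("plate top edge ends top",[crop("top",p,5,(160,150),64) for p in[(607,386),(604,503)]])
print("inner edge",[crop("top",p,5,(160,150),64) for p in[(602,386),(602,506)]])
print("stop face -y edge",[crop("top",p,5,(160,150),70) for p in[(331,262),(321,486)]])
print("scene end plate top ends",[crop("scene",p,4,(200,140),64) for p in[(371,312),(443,290)]])
c=[crop("scene",p,4,(200,140),0) for p in[(208,297)]];print("tin bottom front",c)
print("tin top",crop("scene",(204,157),4,(200,140),120))
E
```

```text
knob [590.6 152.4  88. ]
88 [593.8 156.9  88. ]
98 [601.2 166.8  98. ]
plate top edge ends top [array([542.2, -16.8,  64. ]), array([483.7, -14.9,  64. ])]
inner edge [array([542.2, -14.3,  64. ]), array([482.2, -13.9,  64. ])]
stop face -y edge [array([604.7, 121.2,  70. ]), array([492. , 124.6,  70. ])]
scene end plate top ends [array([546.3, -15.7,  64. ]), array([485.4, -11.5,  64. ])]
tin bottom front [array([ 596.6, -184.1,    0. ])]
tin top [ 585.2 -197.7  120. ]
```

>>> {"op": "arm_command", "data": {
  "deltas": [
    [[0.1, -0.035, -0.075, -0.2, 0], [0.1, 0, 0, -0.2, 0], [0.1, 0, 0, -0.2, 0], [0.1, 0, 0, 0, 0], [0.1, 0, 0, 0, 0]]
  ]
}}

```text
t: 7.55
eef_pos: [586.8, -193.9, 140.1]
tcp_rot: [3.128, 0.004, 1.565]
ft_force: [-0.1, 0.2, 0.3]
opening: 0.902
```

```bash
python3 - <<'E'
from cell import env
import cv2
for n,(y0,y1,x0,x1) in {"scene":(110,230,200,360)}.items():
    a=env.read_camera(n)["frame"][:,:,::-1]
    cv2.imwrite(f"pics/{n}3.png",cv2.resize(a[y0:y1,x0:x1],None,fx=5,fy=5,interpolation=cv2.INTER_CUBIC))
print(env.state()["eef_pos"],env.state()["tcp_rot"])
E
```

```text
[ 586.72390065 -193.86526829  140.08328312] [3.12827471 0.00361951 1.56519579]
```

View pics/scene3.png

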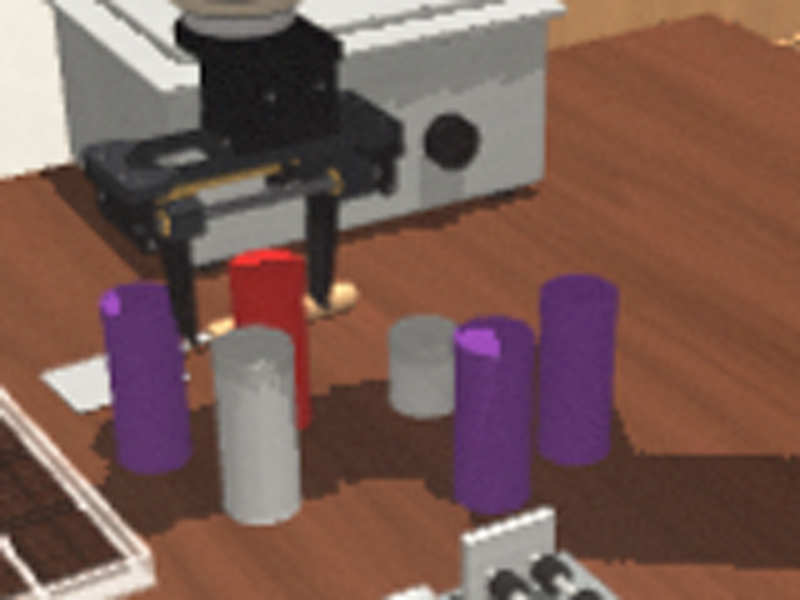

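The tips, (192,345) and (322,305), straddle the grey tall tin's lid at (254,345), and nothing else is in the way. Correcting y by −6 mm and descending.

>>> {"op": "arm_command", "data": {
  "deltas": [
    [[0.1, -0.015, -0.08, -0.1, -0.018], [0.1, 0, 0, -0.2, 0], [0.1, 0, 0, -0.2, 0], [0.1, 0, 0, -0.2, 0], [0.1, 0, 0, -0.1, 0], [0.1, 0, 0, 0, 0], [0.1, 0, 0, 0, 0]]
  ]
}}

```text
t: 8.18
eef_pos: [588.2, -203.2, 62.4]
tcp_rot: [3.118, 0.008, 1.55]
ft_force: [-0.8, -0.2, 0.4]
opening: 0.902
```

>>> {"op": "arm_command", "data": {
  "deltas": [
    [[0.1, -0.025, 0.03, -0.06, 0], [0.1, 0, 0, -0.01, 0], [0.6, 0, 0, 0, 0], [0.6, 0, 0, 0, 0], [0.6, 0, 0, 0, 0], [0.6, 0, 0, 0, 0], [0.6, 0, 0, 0, 0], [0.6, 0, 0, 0, 0], [0.6, 0, 0, 0, 0], [0.6, 0, 0, 0, 0], [0.6, 0, 0, 0, 0]]
  ]
}}

```text
t: 9.1
eef_pos: [586.9, -200.8, 59.6]
tcp_rot: [3.113, 0.011, 1.55]
ft_force: [-0.8, -0.8, 1.1]
opening: 0.544
```

>>> {"op": "arm_command", "data": {
  "deltas": [
    [[1, 0, 0, 0.05, 0], [1, 0, 0, 0.15, 0], [1, 0, 0, 0.3, 0], [1, 0, 0, 0.35, 0], [1, 0, 0, 0.35, 0], [1, 0, 0, 0.2, 0], [1, 0, 0.2, 0, 0], [1, 0, 0.35, 0, 0], [1, 0, 0.38, 0, 0], [1, -0.1, 0.35, 0, 0], [1, -0.2, 0.3, 0, 0], [1, -0.1, 0.2, 0, 0]]
  ]
}}

```text
t: 10.1
eef_pos: [544.8, -20.1, 207.8]
tcp_rot: [3.111, 0.01, 1.542]
ft_force: [0.7, 0.1, -1.4]
opening: 0.548
```

>>> {"op": "arm_command", "data": {
  "deltas": [
    [[1, -0.15, 0.3, 0, 0.012], [1, -0.06, 0.17, -0.1, 0], [1, 0, 0, -0.3, 0], [1, 0, 0, -0.3, 0], [1, 0, 0, -0.15, 0], [1, 0, 0, 0, 0], [1, 0, 0, 0, 0]]
  ]
}}

```text
t: 10.68
eef_pos: [520.3, 34.9, 124.2]
tcp_rot: [3.105, 0.01, 1.558]
ft_force: [0.4, -0.2, -1.2]
opening: 0.544
```

```bash
cat > look.py <<'E'
import sys,cv2
from cell import env
n,y0,y1,x0,x1,out=sys.argv[1],*map(int,sys.argv[2:6]),sys.argv[6]
a=env.read_camera(n)["frame"][:,:,::-1]
cv2.imwrite(out,cv2.resize(a[y0:y1,x0:x1],None,fx=5,fy=5,interpolation=cv2.INTER_CUBIC))
s=env.state();print(s["eef_pos"],s["tcp_rot"],s["ft_force"])
E
python3 look.py scene 150 270 240 400 pics/s4.png
```

```text
[520.35579619  34.85685974 124.38439136] [3.10461799 0.00956765 1.55837771] [-0.44119828 -0.06694592 -2.05283069]
```

View pics/s4.png

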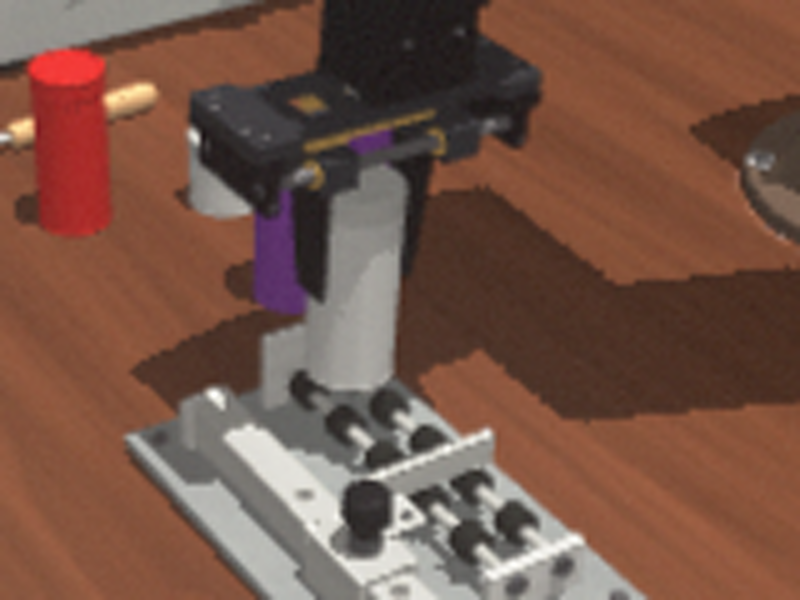

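>>> {"op": "arm_command", "data": {
  "deltas": [
    [[1, 0.02, 0, -0.1, 0], [1, 0, -0.1, -0.03, 0], [1, 0, -0.08, 0, 0], [1, 0, 0, 0, 0], [1, 0, 0, 0, 0]]
  ]
}}

```text
t: 11.15
eef_pos: [524.4, 14.1, 113.5]
tcp_rot: [3.099, 0.01, 1.557]
ft_force: [-1.1, 4.8, -3.3]
opening: 0.545
```

>>> {"op": "arm_command", "data": {
  "deltas": [
    [[1, -0.01, -0.1, 0.01, 0], [1, -0.01, -0.1, 0.01, 0], [1, 0, -0.1, 0, 0], [1, 0, 0, 0, 0]]
  ]
}}

```text
t: 11.48
eef_pos: [523.3, -15.3, 117.3]
tcp_rot: [3.096, 0.006, 1.555]
ft_force: [0.5, 0.4, -2.3]
opening: 0.544
```

```bash
python3 look.py scene 150 270 240 400 pics/s5.png
```

```text
[523.32768954 -14.92805376 117.356232  ] [3.0954601  0.00617292 1.55458047] [ 0.22175816  1.18016943 -2.16985752]
```

View pics/s5.png

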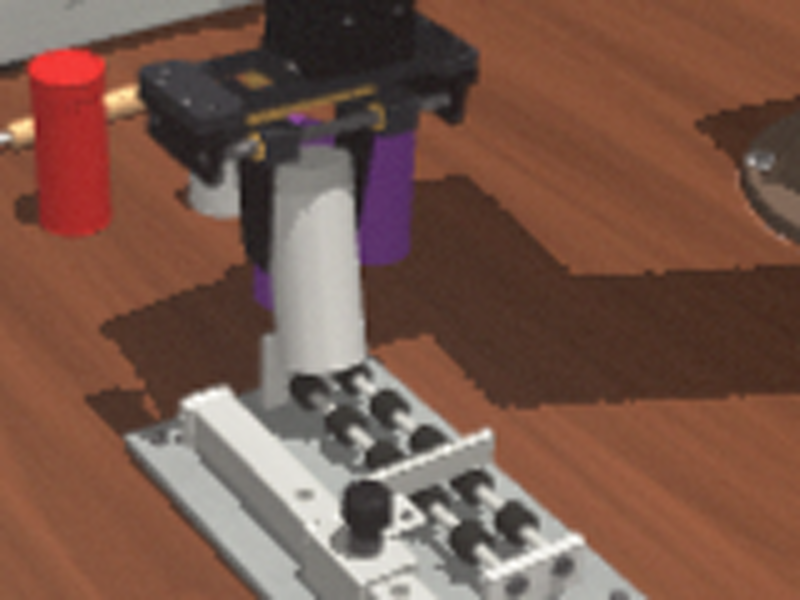

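The tin is tilting in the grip: its bottom at (325,365) is held by the end plate while the top goes −y. I'll carry on along the arc.

>>> {"op": "arm_command", "data": {
  "deltas": [
    [[1, 0, -0.1, -0.02, 0], [1, 0, -0.1, -0.04, 0], [1, 0, -0.09, -0.05, 0], [1, 0, -0.08, -0.06, 0], [1, 0, 0, 0, 0]]
  ]
}}

```text
t: 11.95
eef_pos: [524.1, -53.5, 100.2]
tcp_rot: [3.092, 0.006, 1.555]
ft_force: [-0.8, 1.5, -0.5]
opening: 0.543
```

```bash
python3 look.py scene 150 270 240 400 pics/s6.png
```

```text
[524.03268624 -53.0843963  100.45937535] [3.09256067 0.00616707 1.55510771] [ 0.278503    1.73513767 -0.89589286]
```

View pics/s6.png

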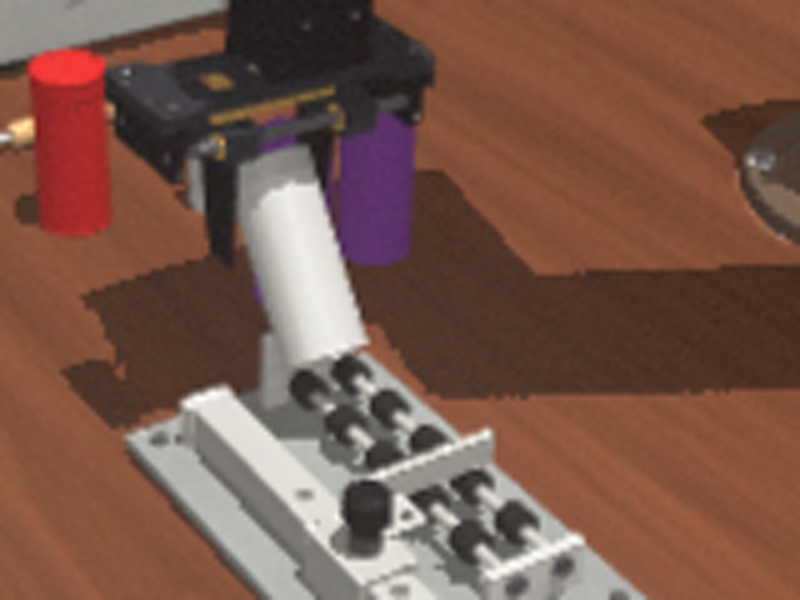

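>>> {"op": "arm_command", "data": {
  "deltas": [
    [[1, -0.005, -0.07, -0.06, 0], [1, -0.005, -0.06, -0.07, 0], [1, 0, -0.05, -0.07, 0], [1, 0, -0.03, -0.06, 0], [1, 0, 0, 0, 0]]
  ]
}}

```text
t: 12.42
eef_pos: [523.2, -76.4, 71.8]
tcp_rot: [3.092, 0.007, 1.555]
ft_force: [0.1, 2.8, -0.3]
opening: 0.539
```

```bash
python3 look.py scene 150 270 240 400 pics/s7.png
```

```text
[523.24398124 -76.1300717   72.1520645 ] [3.09177563 0.00661689 1.55516465] [-0.47650843  1.43231209 -0.22997123]
```

View pics/s7.png

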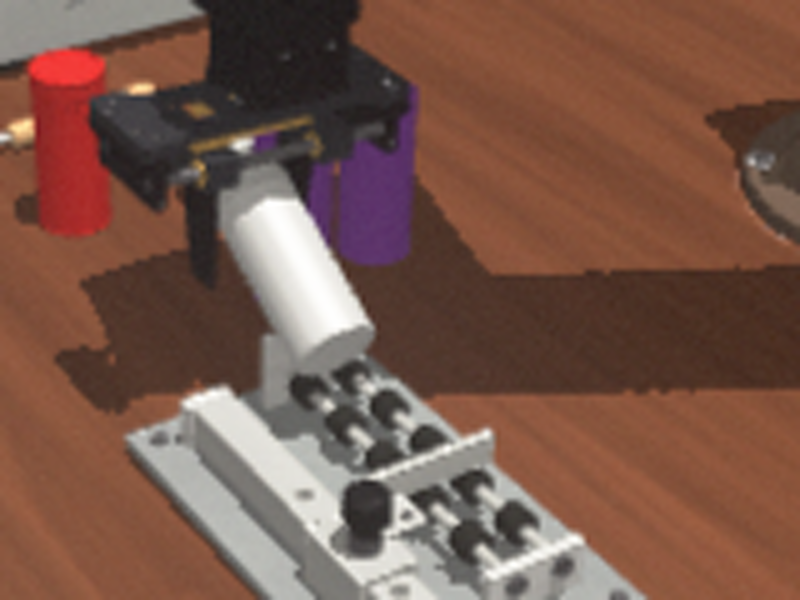

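>>> {"op": "arm_command", "data": {
  "deltas": [
    [[1, 0, 0, 0.15, 0], [1, 0, 0, 0.2, 0], [1, 0, 0.2, 0.05, 0], [1, -0.02, 0.3, 0, 0], [1, -0.02, 0.3, 0, 0], [1, -0.02, 0.25, 0, 0], [1, 0, 0.05, 0, 0], [1, 0, 0, 0, 0], [1, 0, 0, 0, 0]]
  ]
}}

```text
t: 13.22
eef_pos: [515.3, 37.4, 112.5]
tcp_rot: [3.096, 0.008, 1.556]
ft_force: [-0.2, 0.4, -1.3]
opening: 0.541
```

```bash
python3 look.py scene 150 270 240 400 pics/s8.png;python3 look.py top 150 270 180 340 pics/t8.png
```

```text
[515.36292128  37.02305988 112.50793284] [3.09588852 0.00752176 1.55511409] [-0.31568295 -0.19741101 -1.56344925]
[515.43655842  36.6423728  112.46162312] [3.09587047 0.00749039 1.55426797] [ 0.43089792 -0.38303324 -1.92317354]
```

View pics/s8.png

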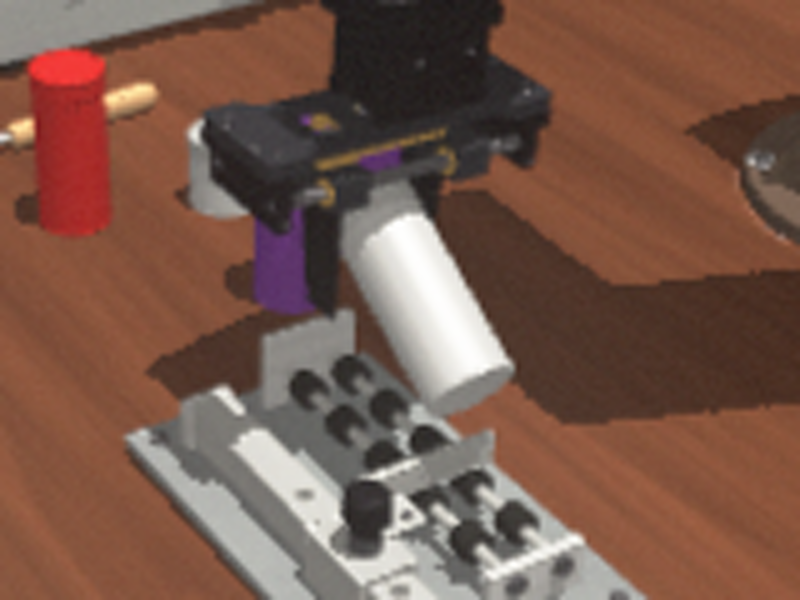

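View pics/t8.png

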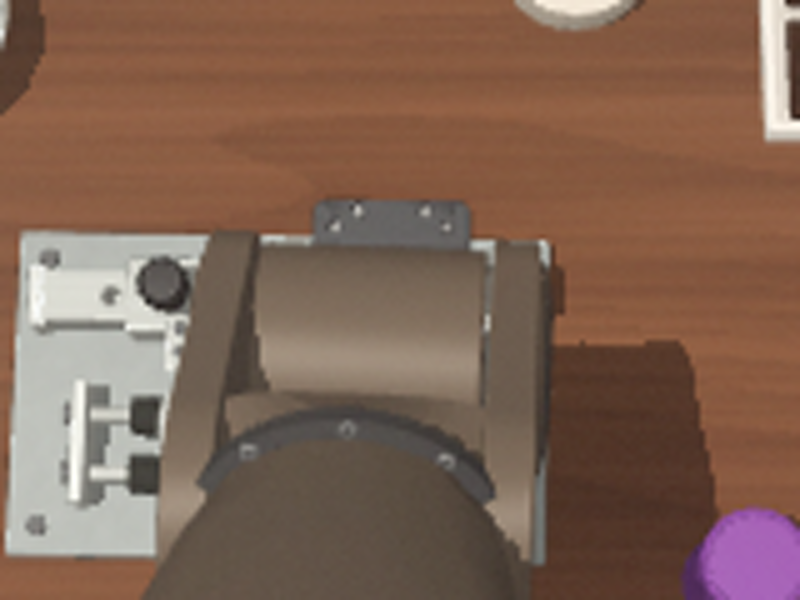

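```bash
python3 - <<'E'
from h import *
c=CAM["scene"];o=-c["R"].T@c["t"]
for p in [(472,388),(440,414),(512,367)]:
    A=crop("scene",p,5,(240,150),0);d=A-o
    for x in (515,541,489): print(p,x,o+d*(x-o[0])/d[0])
for X in [(515.4,114.6,131.5),(515.4,114,120),(515.4,113,110),(515.4,-5,131)]:
    u=proj("scene",X);print(X,(u-[240,150]+.5)*5-.5)
E
```

```text
(472, 388) 515 [515.         136.91359058 110.4227163 ]
(472, 388) 541 [541.         167.74000535 139.2295647 ]
(472, 388) 489 [489.         106.08717581  81.6158679 ]
(440, 414) 515 [515.         112.05408093  77.96162872]
(440, 414) 541 [541.         144.0901555  108.34802849]
(440, 414) 489 [489.          80.01800636  47.57522894]
(512, 367) 515 [515.         166.46442547 141.41876489]
(512, 367) 541 [541.         195.85290129 168.71735047]
(512, 367) 489 [489.         137.07594964 114.1201793 ]
(515.4, 114.6, 131.5) [447.75161204 334.53107826]
(515.4, 114, 120) [445.8536356  352.02454248]
(515.4, 113, 110) [443.67975432 366.60622757]
(515.4, -5, 131) [320.19852783 235.22117264]
```

```bash
python3 - <<'E'
from h import *
from cell import env
a=env.read_camera("scene");f=a["frame"][:,:,::-1]
print(np.abs(a["R"]-CAM["scene"]["R"]).max(),a["t"]-CAM["scene"]["t"],env.state()["eef_pos"])
c=cv2.resize(f[175:245,285:365],None,fx=8,fy=8,interpolation=cv2.INTER_CUBIC)
for X,col in [((515.4,36.6,112.5),(0,0,255)),((515.4,36.6,131.5),(0,255,0)),((515.4-26,36.6,131.5),(0,255,255)),((515.4+26,36.6,131.5),(255,0,255))]:
    u=(proj("scene",X)-[285,175]+.5)*8-.5;cv2.circle(c,tuple(int(v) for v in u),4,col,-1)
cv2.imwrite("pics/s9.png",c)
E
```

```text
4.520223861881334e-09 [-8.06721800e-10 -5.31599653e-10 -1.65732672e-09] [515.45069369  36.4437097  112.45276576]
```

View pics/s9.png

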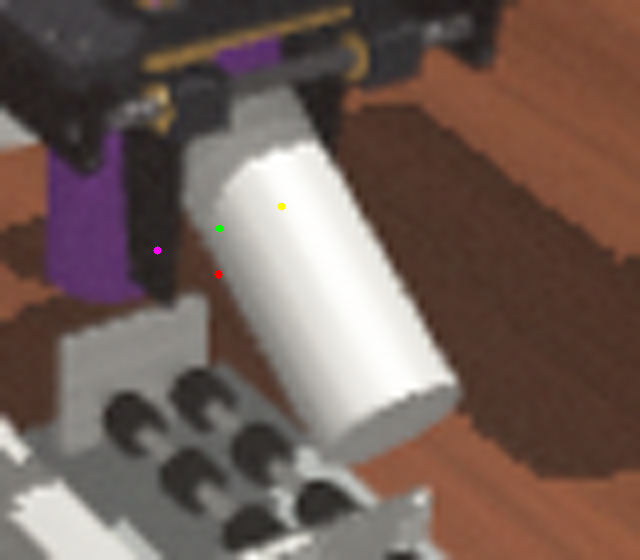

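```bash
python3 - <<'E'
from h import *
np.set_printoptions(precision=1,suppress=True)
c=CAM["scene"];o=-c["R"].T@c["t"]
def onx(p,x=515.4):
    A=crop("scene",p,8,(285,175),0);d=A-o;return o+d*(x-o[0])/d[0]
for x in(515.4,505):
  for p in [(390,420),(330,300),(262,160),(458,388),(325,455)]: print(x,p,onx(p,x))
# predicted outlines of model: grasp offset (dy,dz), tilt th
def model(G,L,th,x=515.4):
    a=np.array([0,np.sin(th),-np.cos(th)]);B=np.array([x,*G])+a*L;T=B-a*120
    n=np.array([0,np.cos(th),np.sin(th)]);e=np.array([1,0,0])
    ph=np.linspace(0,2*np.pi,60)
    return [np.array([(proj("scene",q+26*(np.cos(t)*n+np.sin(t)*e))-[285,175]+.5)*8-.5 for t in ph]) for q in(B,T)]
im=cv2.imread("pics/s9.png")
for (G,L,th),col in [(((36.6,131.5),78,np.radians(90)),(0,0,255)),(((46,148),78,np.radians(60)),(0,200,0)),(((46,150),90,np.radians(70)),(255,0,0))]:
    for r in model(G,L,th): cv2.polylines(im,[r.astype(int)],True,col,1)
cv2.imwrite("pics/s10.png",im)
E
```

```text
515.4 (390, 420) [515.4 134.6 109.6]
515.4 (330, 300) [515.4  99.5 137. ]
515.4 (262, 160) [515.4  58.9 170.2]
515.4 (458, 388) [515.4 166.2 141.2]
515.4 (325, 455) [515.4 101.9  75. ]
505 (390, 420) [505.  122.2  98.1]
505 (330, 300) [505.   86.5 126. ]
505 (262, 160) [505.   45.1 159.9]
505 (458, 388) [505.  154.5 130.3]
505 (325, 455) [505.   88.9  62.8]
```

View pics/s10.png

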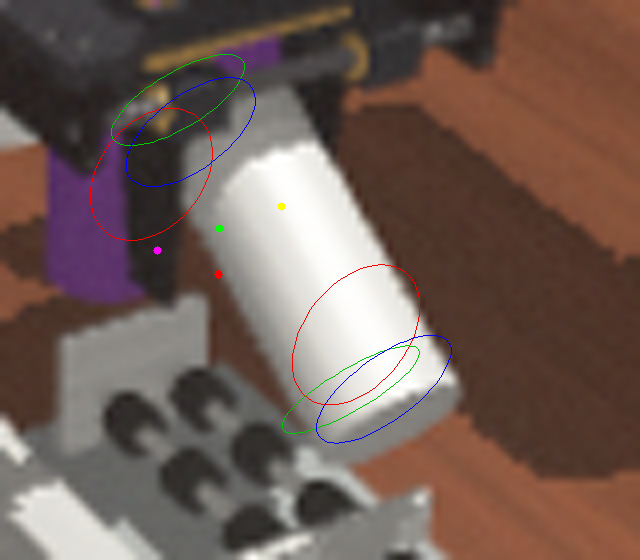

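```bash
python3 - <<'E'
from h import *
np.set_printoptions(precision=1,suppress=True)
for X in [(520.4,34.9,65),(520.4,34.9,185),(520.4,34.9,124.4),(546.4,34.9,124.4),(494.4,34.9,124.4)]:
    print(X,(proj("scene",X)-[240,150]+.5)*5-.5)
E
```

```text
(520.4, 34.9, 65) [349.8 367.2]
(520.4, 34.9, 185) [355.9 184.3]
(520.4, 34.9, 124.4) [352.7 279.5]
(546.4, 34.9, 124.4) [313.7 293.2]
(494.4, 34.9, 124.4) [391.  266.1]
```

>>> {"op": "arm_command", "data": {
  "deltas": [
    [[1, 0, 0, 0.2, 0], [1, 0, 0, 0.3, 0.15], [1, 0, 0, 0, 0.15], [1, 0, 0, 0, 0.15], [1, 0, 0, 0, 0.15], [1, 0, 0, 0, 0.15], [1, 0, 0, 0, 0.15], [1, 0, 0, 0, 0.15], [1, 0, 0, 0, 0], [1, 0, 0, 0, 0]]
  ]
}}

```text
t: 14.2
eef_pos: [516.4, 26.4, 164.4]
tcp_rot: [3.097, 0.011, 2.401]
ft_force: [0.3, 0.0, -2.2]
opening: 0.54
```

```bash
sed -i 's/fx=5,fy=5/fx=5,fy=5/' look.py; python3 look.py scene 120 240 240 400 pics/s11.png; python3 -c "
from cell import env
print(env.state()['joints'])"
```

```text
[516.38948971  26.38260656 164.36686517] [3.09730312 0.01079518 2.40097211] [ 1.09637341 -0.49318277 -2.31192772]
[-0.09201872  0.38819943  1.90429887  0.03957651  0.81412366 -0.94910177]
```

View pics/s11.png

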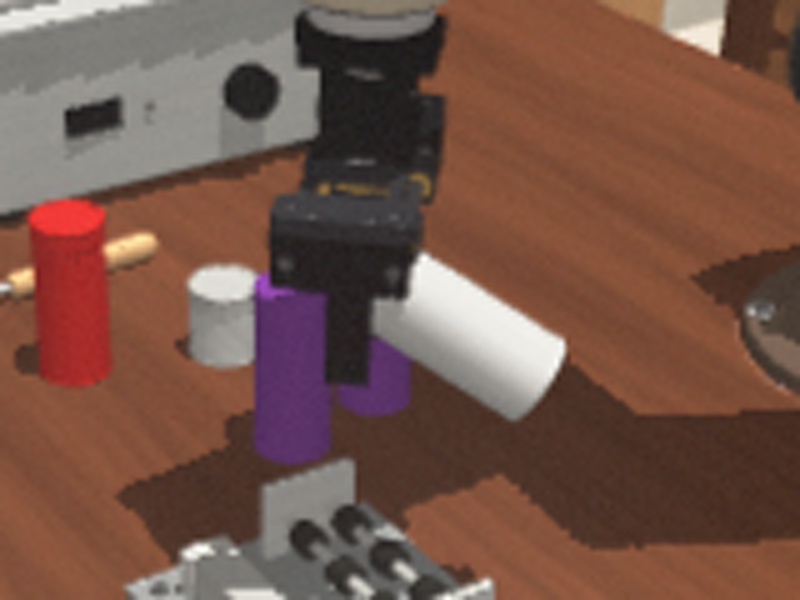

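```bash
cat > tri.py <<'E'
from h import *
from scipy.spatial.transform import Rotation as Ro
np.set_printoptions(precision=1,suppress=True)
c=CAM["scene"];o=-c["R"].T@c["t"]
def d(p,s,off):
    A=crop("scene",p,s,off,0);v=A-o;return v/np.linalg.norm(v)
def tri(views):
    # views: (pos,rot, bottom pix, other axis pix, scale, off)
    M=np.zeros((3,3));b=np.zeros(3);N=[];K=[]
    for pos,rot,p,q,s,off in views:
        R=Ro.from_euler("xyz",rot).as_matrix();oo=R.T@(o-np.array(pos))
        v=R.T@d(p,s,off);w=R.T@d(q,s,off);A=np.eye(3)-np.outer(v,v);M+=A;b+=A@oo
        n=np.cross(v,w);n/=np.linalg.norm(n);N.append(n);K.append(n@oo)
    B=np.linalg.solve(M,b)
    for pos,rot,p,q,s,off in views:
        R=Ro.from_euler("xyz",rot).as_matrix();X=R@B+pos;print("resid px",proj("scene",X)-((np.array(p)+.5)/s-.5+off))
    a=np.cross(N[0],N[1]);a/=np.linalg.norm(a)
    print("B tool",B,"axis tool",a,"plane dist of B",[n@B-k for n,k in zip(N,K)])
    P=np.linalg.lstsq(np.array(N),np.array(K),rcond=None)[0]
    # axis pt at tool y=0
    return B,a,P
if __name__=="__main__":
    v1=((515.45,36.44,112.45),(3.0959,.0075,1.5543),(388,418),(284,218),8,(285,175))
    v2=((516.39,26.38,164.37),(3.0973,.0108,2.401),(540,380),(540-160,380-102),5,(240,120))
    B,a,P=tri([v1,v2]);a=a if a[2]<0 else -a
    print("lid centre tool",B+120*a)
E
python3 tri.py
```

```text
resid px [-0.1  0.5]
resid px [-0.1 -0.5]
B tool [101.7   2.4  -0.8] axis tool [0.9 0.  0.5] plane dist of B [np.float64(-0.8157009999782119), np.float64(0.8452292760123825)]
lid centre tool [ -3.1  -2.3 -59. ]
```

Two views show the tin slid in the pads. It is now held near its lid and about 29° off level with the bottom end (+y) low, and the lid corner is near the palm. That still works: I'll lower it so the bottom end lands in the cradle and the lid end follows.

>>> {"op": "arm_command", "data": {
  "deltas": [
    [[1, 0, 0, 0, -0.14], [1, 0, -0.04, 0, -0.14], [1, 0, -0.04, 0, -0.14], [1, 0, -0.04, 0, -0.14], [1, 0, -0.04, -0.1, -0.14], [1, 0, -0.04, -0.1, -0.14], [1, 0, -0.03, -0.1, -0.14], [1, 0, 0, -0.1, -0.1], [1, 0, 0, -0.1, 0], [1, 0, 0, 0, 0], [1, 0, 0, 0, 0]]
  ]
}}

```text
t: 15.17
eef_pos: [516.6, -0.7, 112.6]
tcp_rot: [3.096, 0.011, 1.465]
ft_force: [-0.3, -0.0, -0.3]
opening: 0.539
```

```bash
python3 look.py scene 150 270 240 400 pics/s12.png
```

```text
[516.60329466  -0.67075389 112.68908279] [3.09544943 0.01114934 1.46532439] [ 0.14424006 -0.15714759 -1.4115562 ]
```

View pics/s12.png

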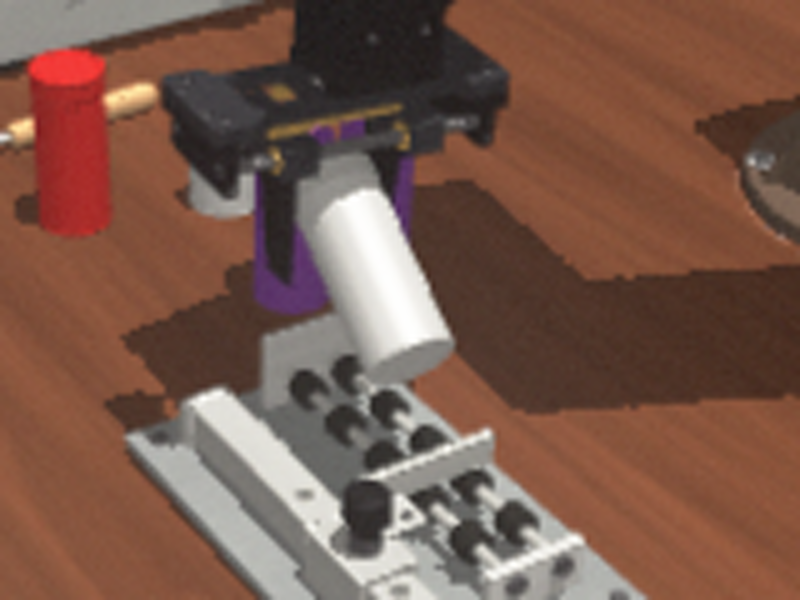

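>>> {"op": "arm_command", "data": {
  "deltas": [
    [[1, -0.02, 0.03, -0.1, 0.11], [1, 0, 0, -0.12, 0], [1, 0, 0, -0.08, 0], [1, 0, 0, 0, 0], [1, 0, 0, 0, 0]]
  ]
}}

```text
t: 15.63
eef_pos: [516.2, 2.1, 84.7]
tcp_rot: [3.091, 0.012, 1.552]
ft_force: [0.2, -0.1, -0.5]
opening: 0.537
```

```bash
python3 look.py scene 170 290 240 400 pics/s13.png
```

```text
[516.15966709   2.08822     84.72596185] [3.09051324 0.01156678 1.55222365] [ 0.04693314 -0.26734469 -1.29462671]
```

View pics/s13.png

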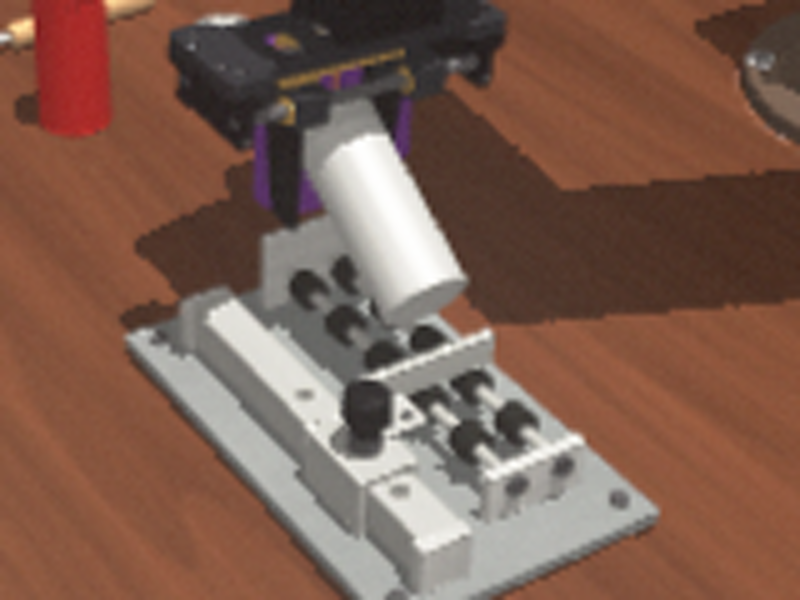

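>>> {"op": "arm_command", "data": {
  "deltas": [
    [[1, 0, 0, -0.08, 0], [1, 0, 0, -0.06, 0], [1, 0, 0, -0.05, 0], [1, 0, 0, -0.04, 0], [1, 0, 0, 0, 0]]
  ]
}}

```text
t: 16.1
eef_pos: [517.0, 1.9, 61.3]
tcp_rot: [3.088, 0.012, 1.551]
ft_force: [-0.3, 1.7, 0.2]
opening: 0.54
```

```bash
python3 look.py scene 170 290 240 400 pics/s14.png
```

```text
[516.99857758   1.9135934   61.54118867] [3.08759341 0.01184401 1.55130737] [-2.08185088  1.19967169 -1.45538742]
```

View pics/s14.png

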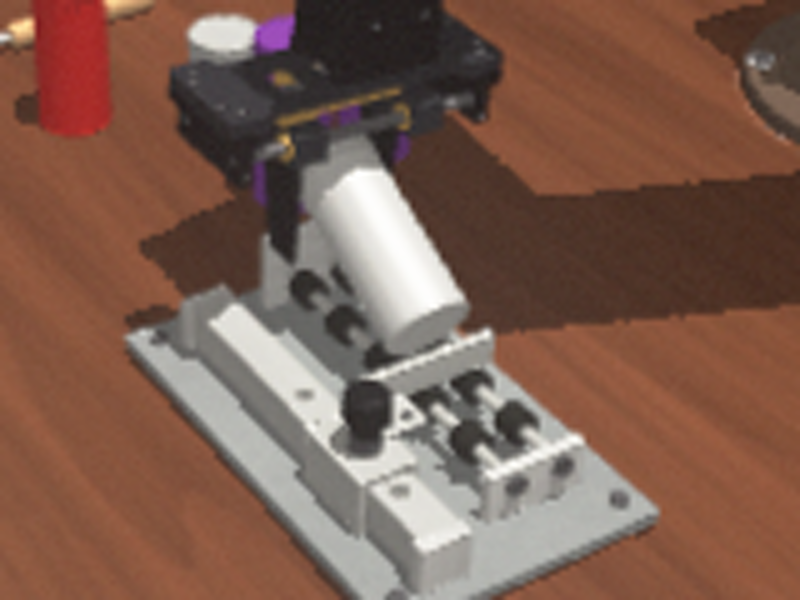

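>>> {"op": "arm_command", "data": {
  "deltas": [
    [[1, -0.01, 0, 0.06, 0], [1, 0, 0.1, 0.01, 0], [1, 0, 0.1, 0, 0], [1, 0, 0, -0.03, 0], [1, 0, 0, 0, 0]]
  ]
}}

```text
t: 16.57
eef_pos: [516.4, 24.1, 66.7]
tcp_rot: [3.086, 0.012, 1.551]
ft_force: [0.9, -2.1, -0.2]
opening: 0.542
```

```bash
python3 look.py scene 170 290 240 400 pics/s15.png
```

```text
[516.44470178  23.98169999  66.89633379] [3.08594563 0.01203409 1.55104021] [-0.28687711 -0.26652573 -1.2594061 ]
```

View pics/s15.png

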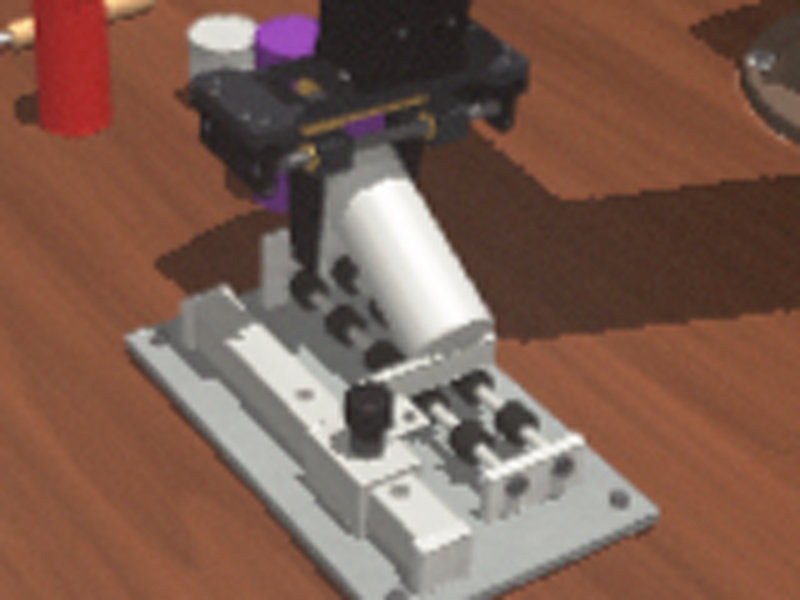

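>>> {"op": "arm_command", "data": {
  "deltas": [
    [[1, 0, -0.03, -0.03, 0], [1, 0, -0.02, -0.05, 0], [1, 0, -0.03, -0.06, 0], [1, 0, -0.03, -0.06, 0], [1, 0, 0, 0, 0]]
  ]
}}

```text
t: 17.03
eef_pos: [517.1, 11.8, 45.1]
tcp_rot: [3.084, 0.012, 1.551]
ft_force: [0.6, 2.9, -0.5]
opening: 0.54
```

```bash
python3 look.py scene 170 290 240 400 pics/s16.png
```

```text
[517.04214727  12.03207956  45.42742395] [3.08423487 0.01177146 1.55073993] [ 0.61725453  1.04401051 -0.45768086]
```

View pics/s16.png

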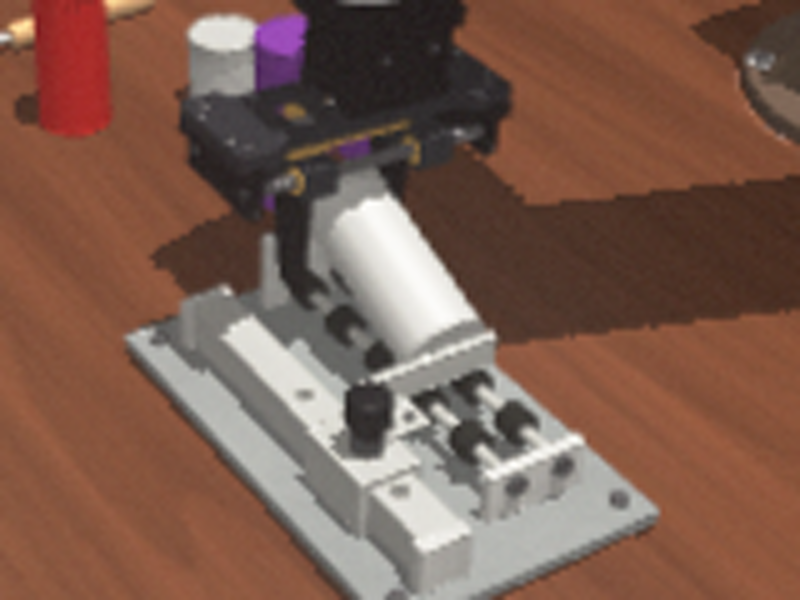

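>>> {"op": "arm_command", "data": {
  "deltas": [
    [[1, -0.005, -0.03, -0.06, 0], [1, 0, -0.02, -0.06, 0], [1, 0, -0.02, -0.05, 0], [1, 0, 0, 0, 0]]
  ]
}}

```text
t: 17.42
eef_pos: [516.7, 4.0, 26.9]
tcp_rot: [3.084, 0.012, 1.55]
ft_force: [1.4, 0.2, 1.6]
opening: 0.541
```

```bash
python3 look.py scene 170 290 240 400 pics/s17.png
```

```text
[516.75279939   4.05280378  27.20468494] [3.08364079 0.01175037 1.54977642] [ 1.41634531 -0.15253432  0.94890563]
```

View pics/s17.png

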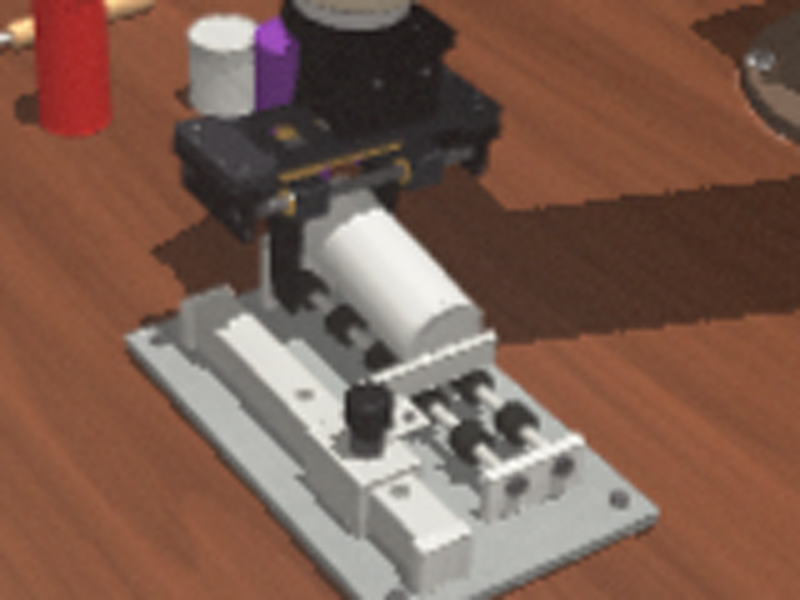

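>>> {"op": "arm_command", "data": {
  "deltas": [
    [[1, 0, -0.01, -0.04, 0], [1, 0, 0, -0.02, 0], [1, 0, 0, 0, 0]]
  ]
}}

```text
t: 17.72
eef_pos: [517.3, 2.8, 20.9]
tcp_rot: [3.082, 0.012, 1.55]
ft_force: [0.6, -0.1, 2.0]
opening: 0.542
```

```bash
python3 look.py scene 170 290 240 400 pics/s18.png
```

```text
[517.33327877   2.81019381  21.00435473] [3.08235147 0.01191558 1.54963561] [ 0.50612127 -0.15270725  2.03214591]
```

View pics/s18.png

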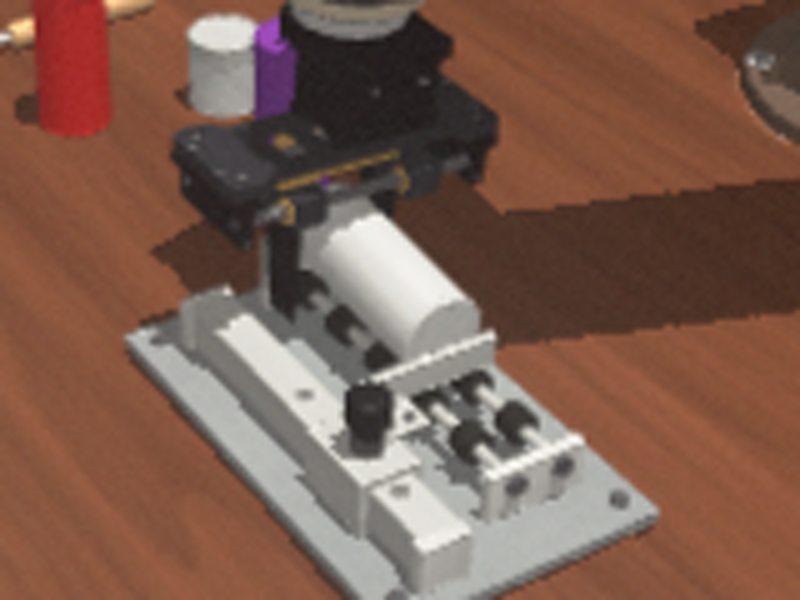

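The tin lies almost level in the cradle, with its bottom end at (450,325) just inside the stop arm. Releasing gently.

>>> {"op": "arm_command", "data": {
  "deltas": [
    [[0.45, 0, 0, 0, 0], [0.44, 0, 0, 0, 0], [0.42, 0, 0, 0, 0], [0.4, 0, 0, 0, 0], [0.35, 0, 0, 0, 0], [0.32, 0, 0, 0, 0], [0.32, 0, 0, 0, 0], [0.32, 0, 0, 0, 0]]
  ]
}}

```text
t: 18.43
eef_pos: [516.5, 3.4, 21.0]
tcp_rot: [3.084, 0.012, 1.551]
ft_force: [0.1, -0.0, 0.1]
opening: 0.679
```

```bash
python3 look.py scene 170 290 240 400 pics/s19.png
```

```text
[516.4830654    3.3648452   21.05335744] [3.08393842 0.01198438 1.55130023] [-0.70481555 -0.65985033  0.04825609]
```

View pics/s19.png

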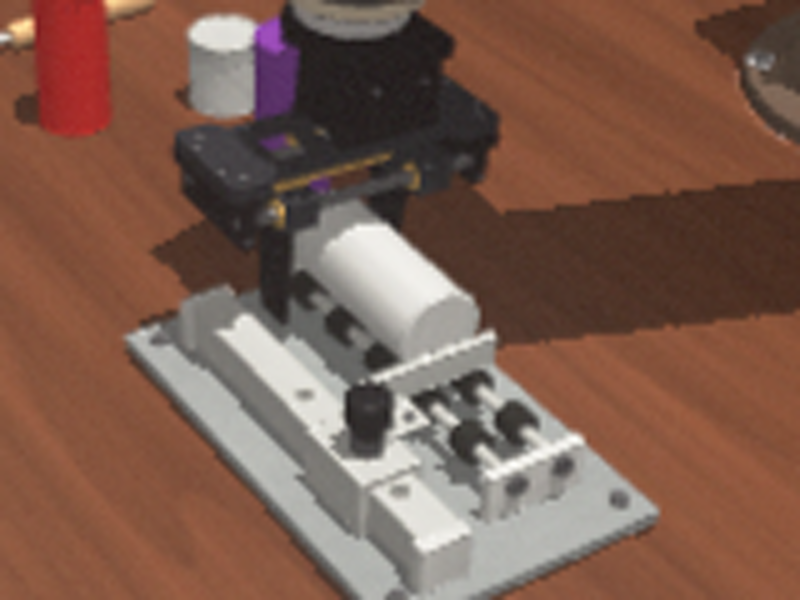

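>>> {"op": "arm_command", "data": {
  "deltas": [
    [[0.3, 0, 0, 0.05, 0], [0.3, 0, 0, 0.1, 0], [0.3, 0, 0, 0.2, 0], [0.3, 0, 0, 0.3, 0], [0.3, 0, 0, 0.3, 0], [0.3, 0, 0, 0.3, 0], [0.3, -0.1, -0.2, 0.3, 0], [0.3, -0.1, -0.35, 0, 0], [0.3, -0.1, -0.35, 0, 0], [0.3, -0.1, -0.35, 0, 0], [0.3, -0.1, -0.35, 0, 0], [0.3, 0, 0, 0, 0]]
  ]
}}

```text
t: 19.48
eef_pos: [462.3, -160.9, 194.1]
tcp_rot: [3.076, 0.016, 1.558]
ft_force: [0.1, 0.6, -0.4]
opening: 0.7
```

```bash
python3 look.py scene 170 290 240 400 pics/s20.png; python3 look.py top 150 270 160 320 pics/t20.png; python3 -c "
from cell import env;import cv2
cv2.imwrite('pics/full.png',env.read_camera('scene')['frame'][:,:,::-1])"
```

```text
[ 462.71110786 -159.1233235   194.09972204] [3.07634931 0.01575319 1.55716738] [-0.65248236 -0.7244159  -0.45283009]
[ 463.0735044  -157.59511006  193.76176184] [3.07681421 0.01520664 1.55826969] [ 0.25892064  1.3645227  -0.13848928]
```

View pics/s20.png

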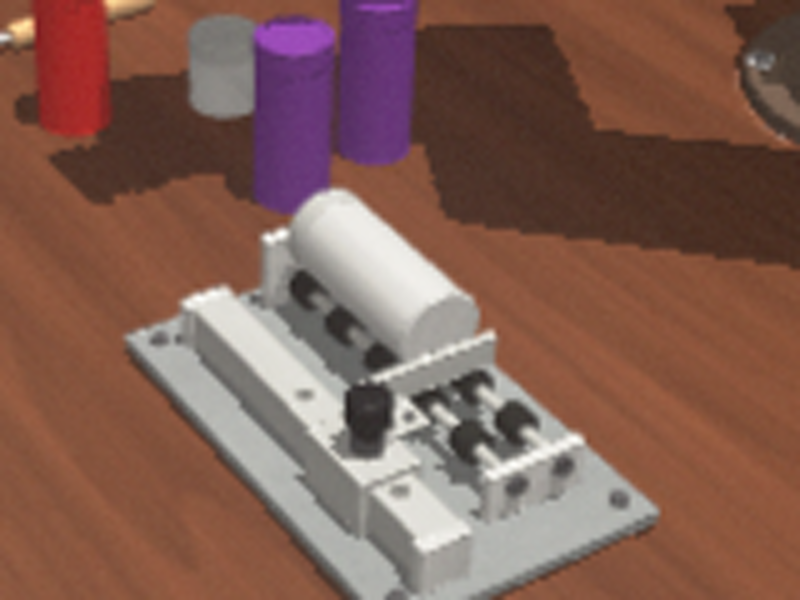

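View pics/t20.png

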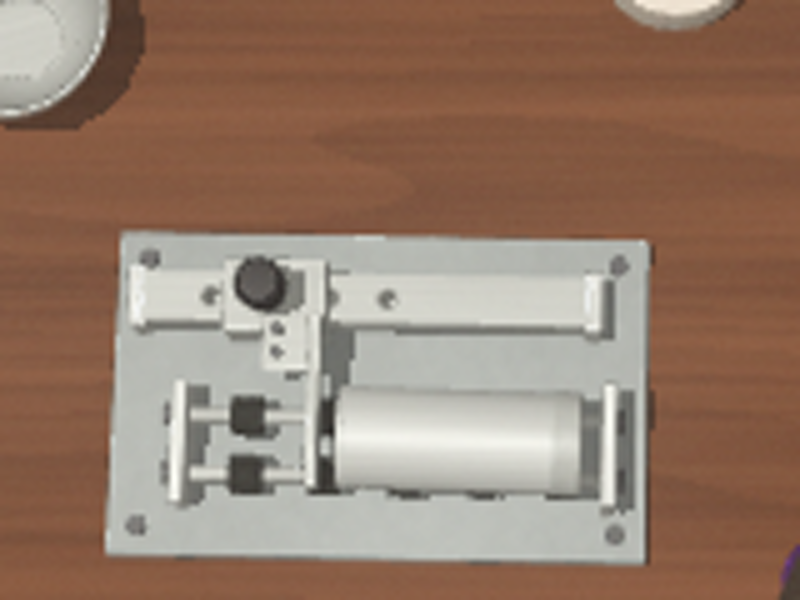

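View pics/full.png

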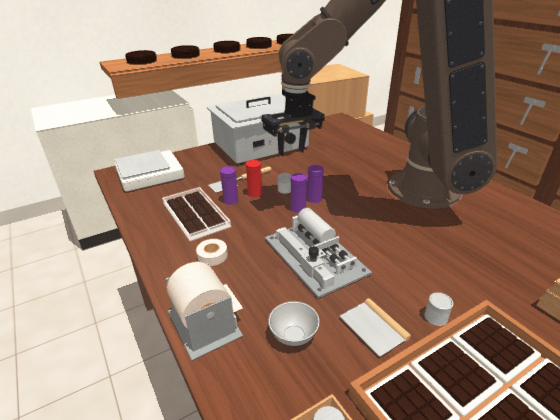

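```bash
python3 - <<'E'
from h import *
from cell import env
np.set_printoptions(precision=2,suppress=True)
def knob(img,box):
    x0,x1,y0,y1=box;g=img[y0:y1,x0:x1].max(2);m=(g<90).astype(np.uint8)
    n,l,s,c=cv2.connectedComponentsWithStats(m);i=1+s[1:,4].argmax();return c[i]+[x0,y0],s[i],(l==i)
a=cv2.imread("pics/top0raw.png");b=env.read_camera("top")["frame"][:,:,::-1]
k0=knob(a,(228,248,198,216));k1=knob(b,(200,222,198,216));print(k0[:2],k1[:2])
print("y0",ray("top",*k0[0],84),"y1",ray("top",*k1[0],84))
s0=cv2.imread("pics/scene0raw.png");s1=env.read_camera("scene")["frame"][:,:,::-1]
q0=knob(s0,(292,309,230,250));q1=knob(s1,(304,324,240,264));print(q0[:2],q1[:2])
A=ray("scene",*q0[0],80);B=ray("scene",*q1[0],80);print(A,B,B-A)
# direct triangulation both
for k,q in((k0,q0),(k1,q1)):
    M=np.zeros((3,3));v=np.zeros(3)
    for n,p in(("top",k[0]),("scene",q[0])):
        c=CAM[n];o=-c["R"].T@c["t"];d=ray(n,*p,0)-o;d/=np.linalg.norm(d);P=np.eye(3)-np.outer(d,d);M+=P;v+=P@o
    print("tri",np.linalg.solve(M,v))
# tin ends
for p in [(335,445),(580,440)]: print(crop("top",p,5,(160,150),85))
print("stop face",crop("top",(316,440),5,(160,150),70),"end plate",crop("top",(602,440),5,(160,150),64), "axis mid",crop("top",(458,441),5,(160,150),95))
E
```

```text
(array([236.62, 206.78]), array([ 4,  4, 10, 11, 58], dtype=int32)) (array([212.16, 206.67]), array([ 7,  4, 10, 10, 45], dtype=int32))
y0 [589.68  92.91  84.  ] y1 [590.21 153.42  84.  ]
(array([300.13, 240.19]), array([  4,   4,   9,  15, 105], dtype=int32)) (array([312.98, 252.98]), array([  5,   7,   9,  14, 109], dtype=int32))
[598.15 103.28  80.  ] [599.81 164.21  80.  ] [ 1.67 60.93  0.  ]
tri [592.03  93.95  71.41]
tri [592.92 155.04  70.53]
[510.38 116.55  85.  ]
[512.33  -3.14  85.  ]
stop face [514.9  127.38  70.  ] end plate [515.1  -14.13  64.  ] axis mid [510.75  56.03  95.  ]
```

```bash
python3 -c "
from cell import env
print(env.job_done(), env.state()['t'], env.state()['ft_force'])"
```

```text
the job is handed in; nothing more can be done
the job is handed in; nothing more can be done
```

The end stop is at the third hole with the plunger down, and the tall tin is lying on the rollers between the end plate and the stop. I handed the job in; it took a little under 20 s of the 54 s allowed.

- **End stop:** I pulled the plunger up about 12 mm, slid the stop out, lowered the knob home and let go. The last camera check put the travel at 60.5–61 mm. The knob was within 1 mm of its starting height, so the plunger looks home.
- **Tall tin:** I tipped it over against the end plate and laid it bottom end first into the cradle. It measured y ≈ -3 to 117 mm, so its middle is within 1 mm of where it should be along the rollers, with gaps of about 10 mm at each end. It looked level in both views. Height and sideways position were not measured separately: the top view put the middle a few mm off, about what I expect from the viewing angle.
- **Other things:** nothing else looked shifted in the last views, but I did not measure each item. The gripper was empty and well away from everything.

**What went wrong:** the tin slid in the pads while I tipped it, and ended up held near its lid about 29° off level. I checked this from two views, shifted it along once while it was just touching the rollers, and changed how I lowered it to suit. After I let go, the knob showed about 2 mm further out than before I laid the tin in. By the figures above it is still within the 3 mm limit.

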